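# Load the tape spindle

### The job

Tidy the three loose tape rolls that lie among the tools (not the red roll in the far right corner by the wall) onto the upright spindle with the blue foot: thread on the black roll first, flat on the foot, then the red roll, then the small white roll, and finally put the orange retaining cap over the end of the post, so that everything lies flat in that order. Let go of each one before fetching the next, and leave the multimeter, the marker and the pliers where they lie.

Things in the scene. Friction and masses are not known exactly. Their poses are not given: they have to be found in the camera images.
- spindle: fixed tape spindle: round blue foot, 90 mm diameter, 10 mm thick, with an upright bare steel post of 9 mm diameter in its centre; the top 6 mm of the post taper to 4 mm. Origin at the centre of the foot's underside, on the worktop; z up along the post: foot's top face at z = 10 mm, post's tip at z = 67 mm. Does not move when touched
- black_roll: black tape roll, loose, lying flat: 66 mm outside diameter, 18 mm high, through hole at least 24 mm diameter with a pale lining. Origin at the centre of the underside, z up along the hole. About 50 g (real mass may differ by 30 %); may be gripped across its full diameter
- red_roll: red tape roll, loose, lying flat in the open within reach (another red roll in the far right corner by the wall belongs to the room and is not meant): 60 mm outside diameter, 18 mm high, through hole at least 24 mm diameter with a pale lining. Origin at the centre of the underside, z up along the hole. About 50 g (real mass may differ by 30 %); may be gripped across its full diameter
- white_roll: small all-white tape roll, loose, lying flat: 48 mm outside diameter, 13 mm high, through hole about 16 mm diameter. Origin at the centre of the underside, z up along the hole. About 20 g; may be gripped across its full diameter
- cap: orange plastic retaining cap, loose, standing open end down: ribbed cylinder 32 mm diameter over the ribs (30 mm without), 26 mm high, closed on top, with a blind bore of 18 mm diameter, 16 mm deep, in its underside. Origin at the centre of the underside, z up. About 30 g. On the full stack its underside is 59 mm above the worktop
- multimeter: orange and black multimeter, 147 x 110 x 48 mm, lying on its back; bystander, not to be moved. Origin at the centre of its underside
- marker: white marker pen with a black cap, lying flat, 80 x 100 x 16 mm over all as it lies diagonally in its own axes; bystander, not to be moved. Origin at the centre of its underside
- pliers: pliers with green handles, lying flat, 110 x 155 x 12 mm over all; bystander, not to be moved. Origin at the centre of their underside

How it is judged:
On the way, in this order (a step that is already met when the one before it is completed fails the run):
1. the black roll lies on the spindle's foot, released (z of black_roll in the frame of spindle between 0.006 and 0.014 m and horizontal distance between black_roll and spindle below 0.011 m and angle between black_roll's own z axis and vertical below 0.12 rad and contact force between the fingers and black_roll below 0.1 N), for 0.2 s.
2. the red roll lies on the black one, released (z of red_roll in the frame of spindle between 0.024 and 0.032 m and horizontal distance between red_roll and spindle below 0.011 m and angle between red_roll's own z axis and vertical below 0.12 rad and contact force between the fingers and red_roll below 0.1 N), for 0.2 s.
3. the white roll lies on the red one, released (z of white_roll in the frame of spindle between 0.042 and 0.05 m and horizontal distance between white_roll and spindle below 0.011 m and angle between white_roll's own z axis and vertical below 0.12 rad and contact force between the fingers and white_roll below 0.1 N), for 0.2 s.
4. the orange cap sits on the white roll over the post's end, released (z of cap in the frame of spindle between 0.055 and 0.063 m and horizontal distance between cap and spindle below 0.011 m and angle between cap's own z axis and vertical below 0.12 rad and contact force between the fingers and cap below 0.1 N), for 0.2 s.
At the end, for the whole second after the job is handed in: On the spindle, foot upward: black, red, white roll, orange cap; each flat (tilt under 0.12 rad), within 11 mm of the post's axis, underside within 4 mm of 10, 28, 46 and 59 mm above the worktop, at rest (under 20 mm/s) (z of black_roll in the frame of spindle between 0.006 and 0.014 m and horizontal distance between each of black_roll, red_roll, white_roll, cap and spindle below 0.011 m and angle between each of black_roll, red_roll, white_roll, cap's own z axis and vertical below 0.12 rad and linear speed of each of black_roll, red_roll, white_roll, cap below 0.02 m/s and z of red_roll in the frame of spindle between 0.024 and 0.032 m and z of white_roll in the frame of spindle between 0.042 and 0.05 m and z of cap in the frame of spindle between 0.055 and 0.063 m); the robot touches nothing.
It fails at once if the multimeter is shifted by more than 30 mm (distance of multimeter from where it was at the start of the episode above 0.03 m).
It fails at once if the marker is shifted by more than 30 mm (distance of marker from where it was at the start of the episode above 0.03 m).
It fails at once if the pliers is shifted by more than 30 mm (distance of pliers from where it was at the start of the episode above 0.03 m).
It also fails if it takes over 96 s, if anything falls off the work surface, if the arm or the gripper's body presses on something with over 40 N, if the wrist force passes 120 N, or if a joint passes its speed limit or range.

### The arm

A 6-joint arm with a two-finger parallel gripper is mounted at the origin on a cart in front of the work surface, level with it; the furniture and walls round the work are solid. World frame = base frame: x ahead of the robot, y to its left, z up, the work surface at z = 0. Lengths are in m, angles in rad, forces in N, time in s.
With the tool pointing down it reaches from about 0.425 to 0.95 m from the base axis. Payload 3.5 kg.
Tool frame: the origin (TCP) lies midway between the tips of the shut fingers; the grasp point (between the pads) lies 19 mm behind it (ctrl.pinch_z is the distance from the TCP to the grasp point, in m); z points along the fingers, y is the line along which they close (so a half turn about z gives the same grasp; the last joint's range is limited). The gripper opens to 85 mm and grips with 20 to 120 N. Pads are 22 mm wide; open, the fingers measure 114 mm over their backs; the gripper's body (76 mm by 85 mm) begins 54 mm behind the grasp point. The pads swing forward as they close: fully open they stand 13 mm farther back than shut.
Start: joints at [1.144, 0.286, 1.577, -0, 1.279, -0.15], TCP at [0.184, 0.649, 0.231] pointing down, gripper open.
Joint ranges: [-2.77, 2.77], [-0.9, 2.22], [0.21, 2.48], [-1.53, 4.67], [0.24, 2.81], [-2.84, 2.84]. Speed limits (rad/s): [2.79, 2.79, 3.14, 3.14, 3.14, 3.14].

### API

Orientations are given as a unit quaternion [x, y, z, w].
In Python, from plant import get_state, viewer, sign_off, ctrl gives the robot as it stands. The module is installed in compiled form; this text tells all that it offers.
- The arm moves only by the shell command python3 -m handwheel 'ROWS' [FORCE]. ROWS is JSON, a list that holds one entry, the list of rows, each a list of 5 numbers: the finger opening in m, from 0 to 0.0854, then the shift along the tool's x, y, z in m, then the turn about the tool's z in degrees. In form: [[[claw, x, y, z, spin], ...]]. A call has 1 to 12 rows; each row shifts and turns the commanded pose from where the row before left it, along the tool's axes as they then stand; what a row does not reach is not made up. A row lasts 1/12 s, in which the tool goes at most 41.7 mm and 7.16 degrees, less where a joint would pass 70% of its speed; a pose out of reach is approached as far as the arm can. A call is refused whole if a number of a shift passes 0.0417 or a number of a turn 7.16, either way. A call with a gripper value outside its range is refused whole. The fingers move at their own pace and stop on an object; FORCE is the grip in N (left out, the last holds). Time passes only in rows, so rows that do not move let the fingers close. It gives the time, the measured TCP pose, the force, the opening and the grip force at its end, in the units of the state.
- get_state(): the state, without advancing time (a new reading comes with each control period).
- viewer.read_camera(name): name is "side" or "top" or "wrist"; returns the picture (400x640x3 uint8, blue, green, red); there is no depth.
- viewer.camera_params(name): a dict with "fov_y" (degrees; the focal length in pixels is half the picture's height over the tangent of half this angle, whatever the lens; pixels are square), "cx", "cy" (the principal point, pixels), "xyz" and "attitude" of the camera in the world; the wrist camera has in their place "hand_eye" (4x4, takes a point from camera to tool coordinates, whose origin is the TCP and whose axes are the flange's). Camera axes: x right, y up, looking along -z (the intrinsics and any distortion apply to the point x, -y, -z); pixel columns grow to the right and rows downward; lengths in m; the calibration is good to about 2 mm. The wrist camera is an equidistant fisheye: a pixel r from the principal point sees the ray r / f radians off the axis. A picture is of the moment at which its call begins: read the wrist's pose just before it. camera_params takes no time and is no camera call.
- sign_off(): hands the job in; it is judged then, once.
Trained networks look in the newest picture that a camera, given by its name, has taken for a name from the list of things; names that differ only in an ending like _2 or _b are one class to them, and where a whole thing is asked for, a point or a joint stands for the part that bears it (a point fixed in the world has none). Each returns a list of dicts, best first, with "confidence" (0 to 1); they miss things now and then, are a little off and sometimes report something else, mostly with a low value. They report only what shows in the picture. A call takes as long as a camera call.
- viewer.look_for(camera, name): "extent" ([left, top, width, height] as shares, 0 to 1, of the picture: columns of its width, rows of its height, round what is visible of it).
- viewer.outline_of(camera, name): "mask" (400x640 bool, what is visible of it) and "extent" ([left, top, width, height] as shares, 0 to 1, of the picture: columns of its width, rows of its height, round what is visible of it).
- viewer.pinpoint(camera, name): "xy" ([column, row] as shares, 0 to 1, of the picture: columns of its width, rows of its height: a listed point, or the origin of a listed thing).
The state is a dict: "time": time; "qpos": joint angles; "dq": joint speeds; "joint_efforts": joint torques, N m; "eef_pos": TCP position; "tcp_rot": TCP orientation; "contact_force": force on the tool from outside, world axes, zero at the start; "wrist_torque": the same for the moment, N m; "opening": opening from 0.0 (shut) to 1.0 (fully open); "finger_force": force on a finger pad.
Only numpy, scipy, OpenCV 4.12 (cv2) and the standard library are available. Lean on these libraries where they do the work, as an engineer would, in place of code of your own. Each camera call takes 0.05 s, during which the arm holds its last target. There are 200 camera calls.

## Working session

There is one attempt and no reset: what is moved stays moved. The work goes in short steps, Python scripts to look and compute and a shell command to move; the robot and the scene stay as the last step left them, time stands still between calls to the robot, and variables do not carry over. Pictures are saved under pics/ and viewed, at most 16 in all, crops included, and the job is handed in when it is done.

```bash
mkdir -p pics; cat > h.py <<'E'
import numpy as np, cv2
from scipy.spatial.transform import Rotation as R
from plant import get_state, viewer, sign_off, ctrl
def pose(cam):
    p=viewer.camera_params(cam)
    if cam=="wrist":
        s=get_state(); T=np.eye(4);T[:3,:3]=R.from_quat(s["tcp_rot"]).as_matrix();T[:3,3]=s["eef_pos"]
        M=T@np.array(p["hand_eye"]); return p,M[:3,:3],M[:3,3]
    a=np.array(p["attitude"],float)
    Rm=R.from_quat(a).as_matrix() if a.size==4 else a.reshape(3,3)
    return p,Rm,np.array(p["xyz"])
def toworld(cam,uv,z,P=None):
    p,Rm,o=P or pose(cam); f=200/np.tan(np.radians(p["fov_y"])/2)
    x,y=(uv[0]-p["cx"])/f,(uv[1]-p["cy"])/f
    if cam=="wrist":
        r=np.hypot(x,y); k=np.sin(r)/r if r>1e-9 else 1; d=np.array([x*k,-y*k,-np.cos(r)])
    else: d=np.array([x,-y,-1])
    d=Rm@d; return o+d*(z-o[2])/d[2]
E
python3 - <<'E'
from h import *
s=get_state();print(s["time"],s["eef_pos"],s["tcp_rot"],ctrl.pinch_z)
for c in("top","side","wrist"):
    print(viewer.camera_params(c))
    P=pose(c);cv2.imwrite(f"pics/{c}0.png",viewer.read_camera(c))
    for n,z in(("spindle",0),("black_roll",0),("red_roll",0),("white_roll",0),("cap",0)):
        for d in viewer.pinpoint(c,n)[:3]:
            uv=np.array(d["xy"])*[640,400];print(c,n,round(d["confidence"],2),uv.round(),toworld(c,uv,z,P).round(3))
E
```

```text
0.0 [0.1841503  0.64872321 0.22996116] [ 1.37940219e-01  9.90439884e-01 -1.10181367e-03 -3.43515272e-04] 0.0187
{'fov_y': 43.97883822881409, 'cx': 312.55345661868773, 'cy': 206.4612080295531, 'xyz': array([ 0.49851575, -0.14760735,  1.13800575]), 'attitude': array([-0.03705353,  0.0225532 ,  0.70972715, -0.70313993])}
top spindle 0.89 [300. 269.] [ 0.452 -0.095  0.   ]
top spindle 0.2 [223. 255.] [0.484 0.081 0.   ]
top black_roll 0.78 [225. 254.] [0.487 0.078 0.   ]
top red_roll 0.61 [373. 251.] [ 0.49  -0.263  0.   ]
top white_roll 0.83 [234. 204.] [0.601 0.058 0.   ]
top cap 0.7 [308. 194.] [ 0.625 -0.114  0.   ]
{'fov_y': 54.91178947020695, 'cx': 320.54494234292673, 'cy': 197.01813773148064, 'xyz': array([0.15161182, 0.44967371, 0.46349812]), 'attitude': array([-0.16027087,  0.47513787,  0.82722329, -0.25349337])}
side spindle 0.72 [362. 245.] [ 0.445 -0.094 -0.   ]
side black_roll 0.69 [295. 292.] [0.474 0.082 0.   ]
side red_roll 0.79 [380. 202.] [ 0.491 -0.264  0.   ]
side white_roll 0.55 [247. 259.] [ 0.606  0.061 -0.   ]
side cap 0.61 [297. 215.] [ 0.623 -0.113  0.   ]
{'fov_y': 65.70646984690485, 'cx': 314.63561787769066, 'cy': 194.98770943486474, 'hand_eye': array([[ 3.31354647e-06,  9.51644309e-01,  3.07202067e-01,
         7.80052819e-02],
       [ 9.99999817e-01,  1.82470426e-04, -5.76039382e-04,
         1.72434027e-04],
       [-6.04239891e-04,  3.07202012e-01, -9.51644134e-01,
        -1.42555791e-01],
       [ 0.00000000e+00,  0.00000000e+00,  0.00000000e+00,
         1.00000000e+00]])}
wrist spindle 0.74 [ 59. 348.] [ 0.437 -0.082  0.   ]
wrist red_roll 0.45 [ 40. 359.] [ 0.484 -0.249  0.   ]
```

View pics/top0.png

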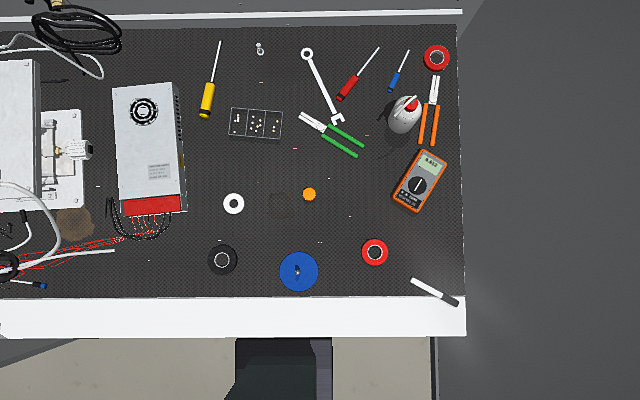

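View pics/side0.png

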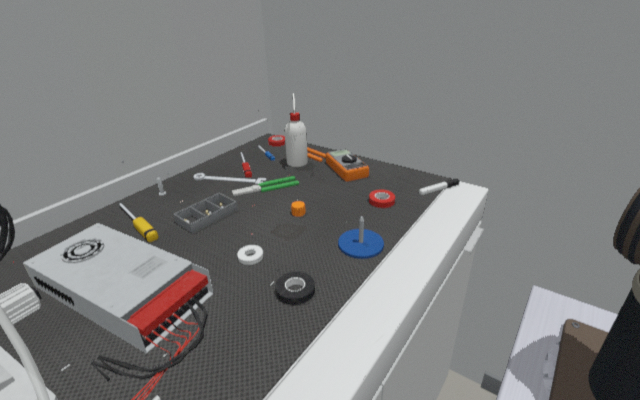

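The top view shows black at (222,260), the spindle at (298,271), red at (374,252), white at (234,204) and the cap at (309,194). The far red decoy is at (436,57). The side view agrees. I'll refine these with masks next.

```bash
cat >> h.py <<'E'
H={"spindle":.010,"black_roll":.018,"red_roll":.018,"white_roll":.013,"cap":.026}
def meas(cam,names=H,zb=0):
    P=pose(cam); viewer.read_camera(cam); out={}
    for n in names:
        for d in viewer.outline_of(cam,n)[:2]:
            if d["confidence"]<.3: continue
            m=d["mask"].astype(np.uint8); cs=max(cv2.findContours(m,0,2)[0],key=cv2.contourArea)
            pts=np.array([toworld(cam,c[0],H[n]*.75+zb,P)[:2] for c in cs],np.float32)
            (c,r)=cv2.minEnclosingCircle(pts); M=cv2.moments(pts.reshape(-1,1,2))
            print(cam,n,round(d["confidence"],2),"centroid",round(M["m10"]/M["m00"],4),round(M["m01"]/M["m00"],4),"circ",np.round(c,4),"r",round(r,4))
def rows(target,z=None):
    s=get_state();Rm=R.from_quat(s["tcp_rot"]).as_matrix();t=np.array([*target,s["eef_pos"][2] if z is None else z])
    print("tcp",s["eef_pos"].round(4),"delta tool",(Rm.T@(t-s["eef_pos"])).round(4),"yaw",np.degrees(np.arctan2(Rm[1,0],Rm[0,0])).round(2))
E
python3 - <<'E'
from h import *
meas("top");meas("side")
rows((.474,.082))
E
```

```text
top spindle 0.95 centroid 0.4477 -0.0905 circ [ 0.4479 -0.0902] r 0.0457
top black_roll 0.8 centroid 0.4747 0.0819 circ [0.4741 0.0818] r 0.0342
top red_roll 0.67 centroid 0.4894 -0.2625 circ [ 0.4901 -0.2625] r 0.0314
top white_roll 0.7 centroid 0.6032 0.0575 circ [0.6034 0.0568] r 0.0243
side spindle 0.63 centroid 0.4475 -0.0926 circ [ 0.4581 -0.1073] r 0.0695
side black_roll 0.76 centroid 0.4722 0.0837 circ [0.4725 0.0843] r 0.0404
side red_roll 0.85 centroid 0.486 -0.2582 circ [ 0.488  -0.2577] r 0.0414
side white_roll 0.82 centroid 0.6015 0.0582 circ [0.6033 0.0599] r 0.0297
side cap 0.52 centroid 0.6162 -0.1102 circ [ 0.6169 -0.1095] r 0.0314
tcp [0.1844 0.6493 0.2313] delta tool [-0.4336 -0.4666  0.    ] yaw 164.14
```

```bash
python3 -m handwheel '[[[0.0854,-0.024,-0.026,0,0],[0.0854,-0.024,-0.026,0,0],[0.0854,-0.024,-0.026,0,0],[0.0854,-0.024,-0.026,0,0],[0.0854,-0.024,-0.026,0,0],[0.0854,-0.024,-0.026,0,0],[0.0854,-0.024,-0.026,0,0],[0.0854,-0.024,-0.026,0,0],[0.0854,-0.024,-0.026,0,0],[0.0854,-0.024,-0.026,0,0],[0.0854,-0.024,-0.026,0,0],[0.0854,-0.024,-0.026,0,0]]]' 30
python3 -m handwheel '[[[0.0854,-0.024,-0.026,0,0],[0.0854,-0.024,-0.026,0,0],[0.0854,-0.024,-0.026,0,0],[0.0854,-0.024,-0.026,0,0],[0.0854,-0.024,-0.026,0,0],[0.0854,-0.024,-0.026,0,0],[0.0854,0,0,0,0],[0.0854,0,0,0,0]]]'
python3 - <<'E'
from h import *
meas("wrist")
rows((.4745,.082))
cv2.imwrite("pics/w1.png",viewer.read_camera("wrist"))
E
```

```text
time: 2.5
eef_pos: [0.3766, 0.2689, 0.2317]
tcp_rot: [0.138, 0.99, 0.0, 0.0]
contact_force: [0.9, 0.1, 0.2]
opening: 1.0
finger_force: 0.0
time: 3.17
eef_pos: [0.4726, 0.0797, 0.2315]
tcp_rot: [0.14, 0.99, 0.0, -0.0]
contact_force: [-0.4, 0.0, 0.2]
opening: 1.001
finger_force: 0.0
wrist spindle 0.75 centroid 0.4495 -0.0919 circ [ 0.4493 -0.0921] r 0.0466
wrist black_roll 0.83 centroid 0.4776 0.081 circ [0.4773 0.0806] r 0.0343
wrist white_roll 0.75 centroid 0.6052 0.0556 circ [0.6053 0.0559] r 0.0272
tcp [0.4716 0.0822 0.2313] delta tool [-0.0028  0.0006  0.    ] yaw 164.26
```

View pics/w1.png

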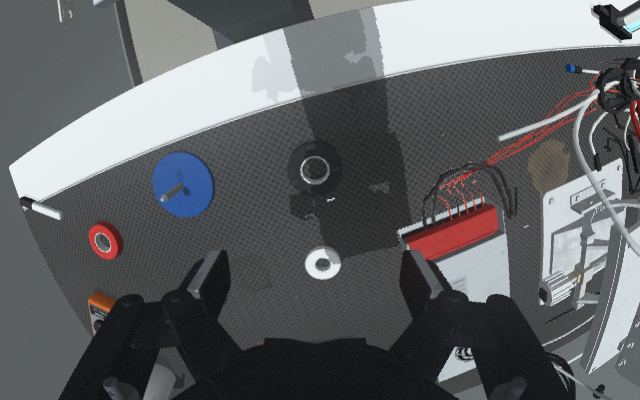

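The wrist view shows black at (315,167) and the spindle at (182,185), with nothing in the way. I'm descending onto black.

```bash
python3 -m handwheel '[[[0.0854,-0.002,0,0.04,0],[0.0854,-0.002,0,0.04,0],[0.0854,0,0,0.04,0],[0.0854,0,0,0.04,0],[0.0854,0,0,0.035,0],[0.0854,0,0,0.02,0],[0.0854,0,0,0.01,0],[0.0854,0,0,0.007,0],[0.0854,0,0,0,0],[0.0854,0,0,0,0]]]'
python3 -m handwheel '[[[0.05,0,0,0,0],[0.05,0,0,0,0],[0.05,0,0,0,0],[0.05,0,0,0,0],[0.05,0,0,0,0],[0.05,0,0,0,0]]]' 30
python3 -c "
from h import *
cv2.imwrite('pics/w2.png',viewer.read_camera('side')[130:330,200:480].repeat(2,0).repeat(2,1))"
```

```text
time: 4.35
eef_pos: [0.4771, 0.0802, 0.0005]
tcp_rot: [0.138, 0.99, 0.0, 0.001]
contact_force: [0.6, 0.2, 0.7]
opening: 0.999
finger_force: 0.0
time: 4.85
eef_pos: [0.4776, 0.0799, 0.0015]
tcp_rot: [0.138, 0.99, 0.0, 0.002]
contact_force: [-1.9, 1.0, 6.4]
opening: 0.758
finger_force: 32.8
```

View pics/w2.png

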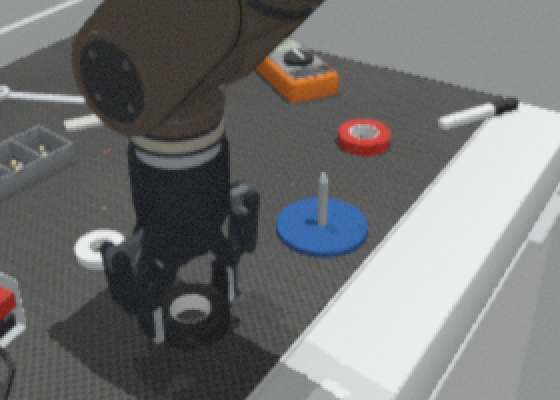

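Opening is 65 mm with 33 N on the pads, so black is gripped. I'm lifting and moving it over the post.

```bash
python3 -m handwheel '[[[0.05,0,0,-0.03,0],[0.05,0,0,-0.04,0],[0.05,0,0,-0.04,0],[0.05,-0.004,-0.034,0,0],[0.05,-0.004,-0.035,0,0],[0.05,-0.004,-0.035,0,0],[0.05,-0.004,-0.035,0,0],[0.05,-0.004,-0.035,0,0],[0.05,0,0,0,0],[0.05,0,0,0,0],[0.05,0,0,0,0]]]'
python3 - <<'E'
from h import *
meas("wrist",["black_roll"],.108)
rows((.4485,-.091))
for c in("wrist","side"): cv2.imwrite(f"pics/{c}3.png",viewer.read_camera(c))
a=cv2.imread("pics/wrist3.png")[80:380,120:520];b=cv2.imread("pics/side3.png")[80:380,200:500]
cv2.imwrite("pics/c3.png",np.hstack([a,b]))
E
```

```text
time: 5.82
eef_pos: [0.4477, -0.0928, 0.1098]
tcp_rot: [0.138, 0.99, 0.0, 0.0]
contact_force: [-0.9, 0.3, -0.2]
opening: 0.753
finger_force: 34.0
tcp [ 0.4477 -0.0919  0.1094] delta tool [-0.0005  0.0011  0.    ] yaw 164.22
```

View pics/c3.png

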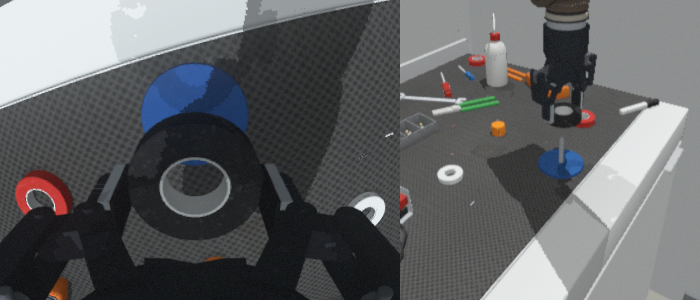

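Black is held level, with its hole at about (315,267) in the wrist view and above the post in the side view. Next I compute where the hole centre lies.

```bash
python3 - <<'E'
from h import *
P=pose("wrist");s=get_state()
im=viewer.read_camera("wrist")[200:330,240:390]; 
m=((im.min(2)>75)&(np.ptp(im.astype(int),axis=2)<40)).astype(np.uint8)
cs=sorted(cv2.findContours(m,0,2)[0],key=cv2.contourArea)[-3:]
for c in cs:
    if len(c)<8: continue
    (e,ax,_)=cv2.fitEllipse(c);uv=np.array(e)+[240,200];print(uv,ax,[toworld("wrist",uv,s["eef_pos"][2]+z,P).round(4) for z in(.0,.018)])
print(s["eef_pos"])
E
```

```text
[236.80812168 251.81441498] (7.219253063201904, 18.980009078979492) [array([ 0.4364, -0.1313,  0.1093]), array([ 0.4283, -0.1236,  0.1273])]
[248.52058887 211.15680027] (12.94292163848877, 23.473054885864258) [array([ 0.4162, -0.1169,  0.1093]), array([ 0.4107, -0.1111,  0.1273])]
[314.5647049  266.87729645] (59.17549514770508, 70.64361572265625) [array([ 0.4558, -0.0938,  0.1093]), array([ 0.4453, -0.0908,  0.1273])]
[ 0.44772854 -0.09173454  0.10932325]
```

The hole is centred to within about 3 mm, and the clearance is 7.5 mm. Lowering, releasing and rising.

```bash
python3 -m handwheel '[[[0.05,0,0,0.03,0],[0.05,0,0,0.03,0],[0.05,0,0,0.02,0],[0.05,0,0,0.01,0],[0.05,0,0,0.008,0],[0.05,0,0,0.001,0],[0.05,0,0,0,0],[0.0854,0,0,0,0],[0.0854,0,0,0,0],[0.0854,0,0,0,0],[0.0854,0,0,0,0]]]'
python3 -m handwheel '[[[0.0854,0,0,-0.02,0],[0.0854,0,0,-0.04,0],[0.0854,0,0,-0.04,0],[0.0854,0,0,-0.04,0],[0.0854,0.007,-0.038,-0.01,0],[0.0854,0.007,-0.038,0,0],[0.0854,-0.02,-0.036,0,0],[0.0854,-0.02,-0.036,0,0],[0.0854,-0.0,-0.028,0,0],[0.0854,0,0,0,0],[0.0854,0,0,0,0]]]'
python3 - <<'E'
from h import *
meas("wrist",["red_roll"]);meas("wrist",["black_roll"],.01);meas("top",["black_roll"],.01)
rows((.4895,-.2625))
cv2.imwrite("pics/w4.png",viewer.read_camera("wrist"))
E
```

```text
time: 6.98
eef_pos: [0.448, -0.093, 0.0108]
tcp_rot: [0.138, 0.99, -0.0, 0.001]
contact_force: [0.8, 0.3, -0.1]
opening: 0.997
finger_force: 0.0
time: 7.9
eef_pos: [0.4241, -0.2703, 0.1603]
tcp_rot: [0.139, 0.99, 0.0, -0.0]
contact_force: [0.4, 0.4, 0.3]
opening: 0.999
finger_force: 0.0
wrist red_roll 0.64 centroid 0.4913 -0.2645 circ [ 0.4915 -0.2641] r 0.0335
wrist black_roll 0.96 centroid 0.4455 -0.0955 circ [ 0.4452 -0.0934] r 0.0375
top black_roll 0.69 centroid 0.4457 -0.0915 circ [ 0.4458 -0.0914] r 0.0333
tcp [ 0.4247 -0.2681  0.1603] delta tool [-0.0609  0.023  -0.    ] yaw 164.24
```

View pics/w4.png

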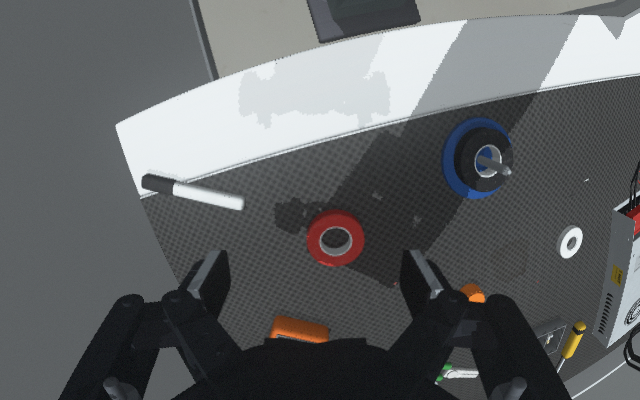

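Black lies on the foot and is released. Red is at (336,238) in the wrist view, clear of the marker. Fetching red.

```bash
python3 -m handwheel '[[[0.0854,-0.031,0.012,0,0],[0.0854,-0.031,0.011,0,0],[0.0854,0,0,0.04,0],[0.0854,0,0,0.04,0],[0.0854,0,0,0.04,0],[0.0854,0,0,0.02,0],[0.0854,0,0,0.012,0],[0.0854,0,0,0.005,0],[0.0854,0,0,0,0],[0.0854,0,0,0,0]]]'
python3 -m handwheel '[[[0.045,0,0,0,0],[0.045,0,0,0,0],[0.045,0,0,0,0],[0.045,0,0,0,0],[0.045,0,0,0,0],[0.045,0,0,0,0]]]' 30
python3 -m handwheel '[[[0.045,0,0,-0.03,0],[0.045,0,0,-0.04,0],[0.045,0,0,-0.04,0],[0.045,0,0,0,0],[0.045,0,0,0,0]]]'
python3 - <<'E'
from h import *
P=pose("wrist");s=get_state()
im=viewer.read_camera("wrist")[200:330,240:390]; cv2.imwrite("pics/w5.png",im)
m=((im.min(2)>75)&(np.ptp(im.astype(int),axis=2)<40)).astype(np.uint8)
for c in sorted(cv2.findContours(m,0,2)[0],key=cv2.contourArea)[-2:]:
    if len(c)<8: continue
    (e,ax,_)=cv2.fitEllipse(c);uv=np.array(e)+[240,200];print(uv,ax,toworld("wrist",uv,s["eef_pos"][2]+.015,P).round(4))
rows((.4477,-.0915))
E
```

```text
time: 9.08
eef_pos: [0.4917, -0.2649, 0.0049]
tcp_rot: [0.138, 0.99, -0.001, 0.001]
contact_force: [-0.6, 0.2, 0.7]
opening: 0.999
finger_force: 0.0
time: 9.58
eef_pos: [0.4917, -0.265, 0.0056]
tcp_rot: [0.138, 0.99, -0.001, 0.001]
contact_force: [-1.5, 0.9, 6.6]
opening: 0.686
finger_force: 31.8
time: 10.0
eef_pos: [0.4925, -0.2657, 0.1174]
tcp_rot: [0.138, 0.99, -0.002, 0.004]
contact_force: [0.5, 0.5, -1.5]
opening: 0.685
finger_force: 33.0
[238.9948349  258.52397919] (10.735381126403809, 54.90658187866211) [ 0.478  -0.2991  0.1324]
[314.67867279 263.61720657] (58.13831329345703, 68.8055419921875) [ 0.4899 -0.2646  0.1324]
tcp [ 0.4909 -0.2645  0.1147] delta tool [ 0.0889  0.1546 -0.0004] yaw 164.14
```

Red is gripped and its hole centre is within about 1 mm of the TCP. Carrying it over and placing it.

```bash
python3 -m handwheel '[[[0.045,0.018,0.031,0,0],[0.045,0.018,0.031,0,0],[0.045,0.018,0.031,0,0],[0.045,0.017,0.031,0,0],[0.045,0.017,0.031,0,0],[0.045,0,0,0,0],[0.045,0,0,0,0],[0.045,0,0,0,0]]]'
python3 - <<'E'
from h import *
rows((.4485,-.0915))
cv2.imwrite("pics/s6.png",np.hstack([viewer.read_camera(c)[100:330,y:y+300] for c,y in(("side",220),("wrist",170))]))
E
```

```text
time: 10.72
eef_pos: [0.4475, -0.0908, 0.1121]
tcp_rot: [0.138, 0.99, 0.0, -0.001]
contact_force: [-0.4, 0.0, -0.0]
opening: 0.683
finger_force: 33.0
tcp [ 0.4475 -0.0908  0.1121] delta tool [-0.0011 -0.0004 -0.    ] yaw 164.17
```

View pics/s6.png

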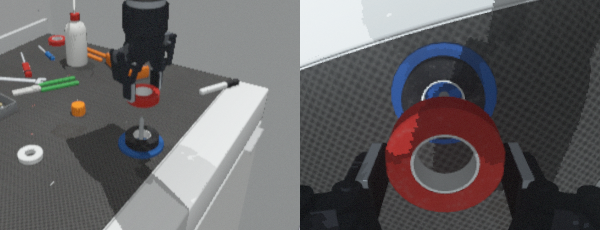

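Red is level over the post, which shows below the hole. Lowering, releasing and moving on toward white.

```bash
python3 -m handwheel '[[[0.045,-0.001,0,0.03,0],[0.045,0,0,0.03,0],[0.045,0,0,0.012,0],[0.045,0,0,0.006,0],[0.045,0,0,0.003,0],[0.045,0,0,0,0],[0.0854,0,0,0,0],[0.0854,0,0,0,0],[0.0854,0,0,0,0],[0.0854,0,0,0,0]]]'
python3 -m handwheel '[[[0.0854,0,0,-0.02,0],[0.0854,0,0,-0.04,0],[0.0854,0,0,-0.04,0],[0.0854,0,0,-0.03,0],[0.0854,-0.01,0.037,0,0],[0.0854,-0.01,0.037,0,0],[0.0854,-0.01,0.037,0,0],[0.0854,-0.01,0.037,0,0],[0.0854,-0.01,0.037,0,0],[0.0854,0,0,0,0],[0.0854,0,0,0,0]]]'
python3 - <<'E'
from h import *
meas("wrist",["white_roll","cap"]);meas("wrist",["red_roll"],.028);meas("top",["red_roll"],.028);meas("top",["white_roll"])
rows((.604,.057))
cv2.imwrite("pics/w7.png",viewer.read_camera("wrist"))
E
```

```text
time: 11.65
eef_pos: [0.4495, -0.0917, 0.0325]
tcp_rot: [0.138, 0.99, -0.0, 0.0]
contact_force: [0.0, 0.2, 0.1]
opening: 0.999
finger_force: 0.0
time: 12.57
eef_pos: [0.5482, 0.0745, 0.162]
tcp_rot: [0.136, 0.991, -0.0, -0.0]
contact_force: [-1.4, -0.3, 0.3]
opening: 1.0
finger_force: 0.0
wrist white_roll 0.69 centroid 0.6574 -0.3844 circ [ 0.6592 -0.3865] r 0.1005
wrist white_roll 0.58 centroid 0.6057 0.0557 circ [0.6059 0.0564] r 0.0255
wrist cap 0.69 centroid 0.6171 -0.1169 circ [ 0.6198 -0.1148] r 0.0236
wrist red_roll 0.94 centroid 0.4502 -0.0901 circ [ 0.4494 -0.0896] r 0.0355
top red_roll 0.79 centroid 0.4474 -0.0908 circ [ 0.4469 -0.0908] r 0.0314
tcp [0.5476 0.0723 0.1625] delta tool [-0.0584  0.0008  0.    ] yaw 164.06
```

View pics/w7.png

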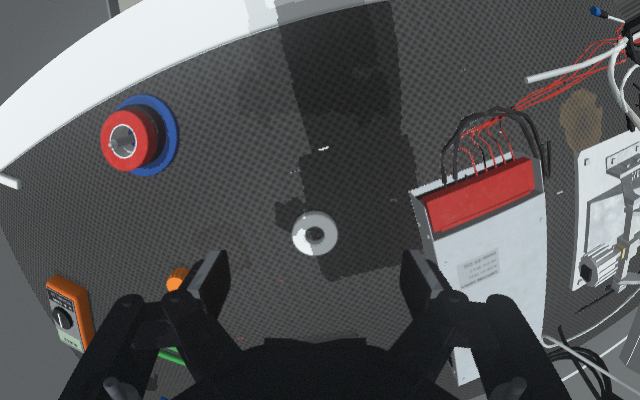

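Red sits on black (the wrist view shows it at (125,140)). White is at (315,233) and clear. Fetching white.

```bash
python3 -m handwheel '[[[0.0854,-0.03,0,0,0],[0.0854,-0.03,0,0,0],[0.0854,0,0,0.04,0],[0.0854,0,0,0.04,0],[0.0854,0,0,0.04,0],[0.0854,0,0,0.02,0],[0.0854,0,0,0.014,0],[0.0854,0,0,0.007,0],[0.0854,0,0,0,0],[0.0854,0,0,0,0]]]'
python3 -m handwheel '[[[0.035,0,0,0,0],[0.035,0,0,0,0],[0.035,0,0,0,0],[0.035,0,0,0,0],[0.035,0,0,0,0],[0.035,0,0,0,0],[0.035,0,0,0,0]]]' 25
python3 -m handwheel '[[[0.035,0,0,-0.03,0],[0.035,0,0,-0.04,0],[0.035,0,0,-0.04,0],[0.035,0,0,0,0],[0.035,0,0,0,0]]]'
python3 - <<'E'
from h import *
rows((.4485,-.0915))
P=pose("wrist");s=get_state()
im=viewer.read_camera("wrist")[200:330,240:390]; cv2.imwrite("pics/w8.png",np.hstack([im.repeat(2,0).repeat(2,1),viewer.read_camera("side")[100:360,150:450]]))
E
```

```text
time: 13.9
eef_pos: [0.6068, 0.0566, 0.0028]
tcp_rot: [0.138, 0.99, 0.0, 0.001]
contact_force: [1.0, 0.0, 0.6]
opening: 1.001
finger_force: 0.0
time: 14.48
eef_pos: [0.6067, 0.0567, 0.0032]
tcp_rot: [0.138, 0.99, 0.0, 0.001]
contact_force: [-2.6, 0.9, 5.5]
opening: 0.538
finger_force: 25.4
time: 14.9
eef_pos: [0.608, 0.0565, 0.1155]
tcp_rot: [0.138, 0.99, 0.0, 0.004]
contact_force: [0.4, -0.2, -0.3]
opening: 0.545
finger_force: 26.0
tcp [0.608  0.0565 0.1155] delta tool [ 0.113  -0.186  -0.0012] yaw 164.15
```

View pics/w8.png

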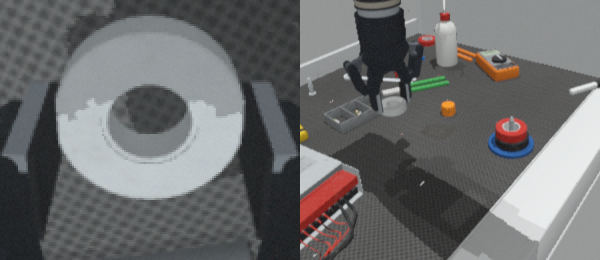

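White is held level. The hole centre is at about (150,121) in the 2x crop, which is (315,260.5) in the full picture.

```bash
python3 -m handwheel '[[[0.035,0.019,-0.031,0,0],[0.035,0.019,-0.031,0,0],[0.035,0.019,-0.031,0,0],[0.035,0.018,-0.031,0,0],[0.035,0.018,-0.031,0,0],[0.035,0.018,-0.03,0,0],[0.035,0,0,0,0],[0.035,0,0,0,0],[0.035,0,0,0,0]]]'
python3 - <<'E'
from h import *
P=pose("wrist");s=get_state();z=s["eef_pos"][2]
print(s["eef_pos"],toworld("wrist",(315,260.5),z+.010,P))
a=viewer.read_camera("wrist")
Q=pose("side");p,Rm,o=Q
rows((.4485,-.0915))
cv2.imwrite("pics/s9.png",np.hstack([cv2.resize(a[100:330,220:410],None,fx=2,fy=2),cv2.resize(viewer.read_camera("side")[130:280,300:430],None,fx=3.067,fy=3.067)]))
E
```

```text
time: 15.75
eef_pos: [0.4475, -0.0906, 0.1101]
tcp_rot: [0.138, 0.99, 0.0, -0.001]
contact_force: [0.3, 0.4, -0.7]
opening: 0.539
finger_force: 26.0
[ 0.44754674 -0.09064891  0.11011916] [ 0.44629951 -0.08985047  0.12011916]
tcp [ 0.4481 -0.0904  0.1105] delta tool [-0.0007 -0.0009 -0.    ] yaw 164.16
```

View pics/s9.png

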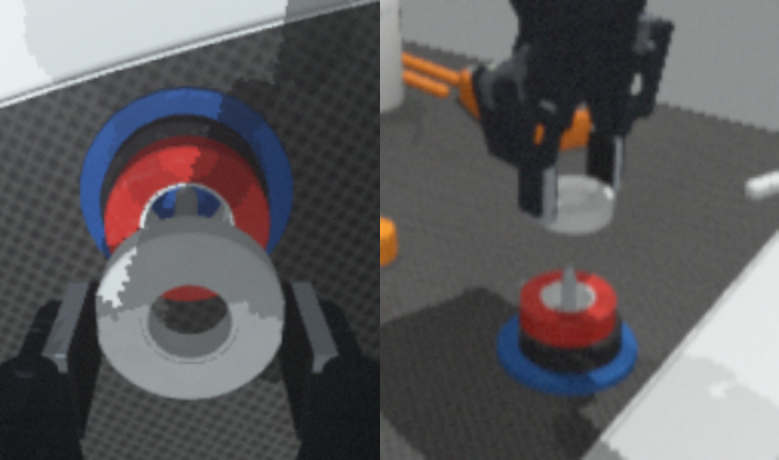

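White is above the post. I'm comparing the post tip (361,216) with the roll's centre (364,197) in the side view, using their known heights.

```bash
python3 - <<'E'
from h import *
for x,y,z in((188,265,.067),(196.5,206,.1145),(197,206,.1125)):
    print(toworld("side",(x/3.067+300,y/3.067+130),z).round(4))
E
```

```text
[ 0.4477 -0.0934  0.067 ]
[ 0.4399 -0.0871  0.1145]
[ 0.4413 -0.0903  0.1125]
```

Both views put white about 2–3 mm too near the robot. I'm correcting that, then lowering partway onto the post to check the force.

```bash
python3 -m handwheel '[[[0.035,-0.0025,0,0.02,0],[0.035,0,0,0.016,0],[0.035,0,0,0.006,0],[0.035,0,0,0.006,0],[0.035,0,0,0.005,0],[0.035,0,0,0,0],[0.035,0,0,0,0]]]'
python3 - <<'E'
from h import *
rows((.4485,-.0915))
a=viewer.read_camera("wrist")
cv2.imwrite("pics/s10.png",np.hstack([cv2.resize(a[100:330,220:410],None,fx=2,fy=2),cv2.resize(viewer.read_camera("side")[130:280,300:430],None,fx=3.067,fy=3.067)]))
E
```

```text
time: 16.43
eef_pos: [0.4509, -0.0916, 0.0586]
tcp_rot: [0.138, 0.99, -0.0, 0.0]
contact_force: [0.4, -0.1, -1.3]
opening: 0.54
finger_force: 26.0
tcp [ 0.4509 -0.0916  0.0586] delta tool [ 0.0023 -0.0006 -0.    ] yaw 164.17
```

View pics/s10.png

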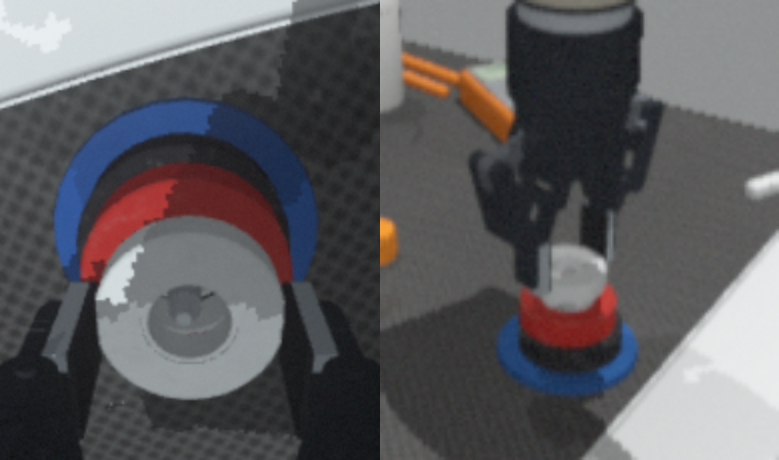

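The post tip shows inside white's hole at (184,318), nearly centred, and there is no contact force. Lowering fully, releasing and going on to the cap.

```bash
python3 -m handwheel '[[[0.035,0,0,0.005,0],[0.035,0,0,0.003,0],[0.035,0,0,0.001,0],[0.035,0,0,0,0],[0.0854,0,0,0,0],[0.0854,0,0,0,0],[0.0854,0,0,0,0],[0.0854,0,0,0,0],[0.0854,0,0,0,0]]]'
python3 -m handwheel '[[[0.0854,0,0,-0.02,0],[0.0854,0,0,-0.04,0],[0.0854,0,0,-0.04,0],[0.0854,0,0,-0.015,0],[0.0854,-0.028,0.007,0,0],[0.0854,-0.028,0.006,0,0],[0.0854,-0.028,0.006,0,0],[0.0854,-0.028,0.006,0,0],[0.0854,0,0,0,0],[0.0854,0,0,0,0]]]'
python3 - <<'E'
from h import *
meas("wrist",["cap"]);meas("wrist",["white_roll"],.046);meas("top",["cap"]);meas("top",["white_roll"],.046)
rows((.62,-.113))
cv2.imwrite("pics/w11.png",viewer.read_camera("wrist"))
E
```

```text
time: 17.28
eef_pos: [0.4506, -0.0917, 0.0493]
tcp_rot: [0.138, 0.99, -0.0, 0.0]
contact_force: [-0.4, -0.6, -0.5]
opening: 1.002
finger_force: 0.0
time: 18.12
eef_pos: [0.5656, -0.0982, 0.1638]
tcp_rot: [0.138, 0.99, 0.0, -0.001]
contact_force: [-0.6, -0.3, -0.3]
opening: 1.0
finger_force: 0.0
wrist cap 0.65 centroid 0.4439 -0.0934 circ [ 0.4442 -0.0936] r 0.0288
wrist cap 0.6 centroid 0.6227 -0.1171 circ [ 0.6219 -0.1189] r 0.0193
wrist white_roll 0.8 centroid 0.45 -0.0912 circ [ 0.45   -0.0913] r 0.0246
tcp [ 0.5646 -0.0982  0.1646] delta tool [-0.0573  0.0009  0.    ] yaw 164.13
```

View pics/w11.png

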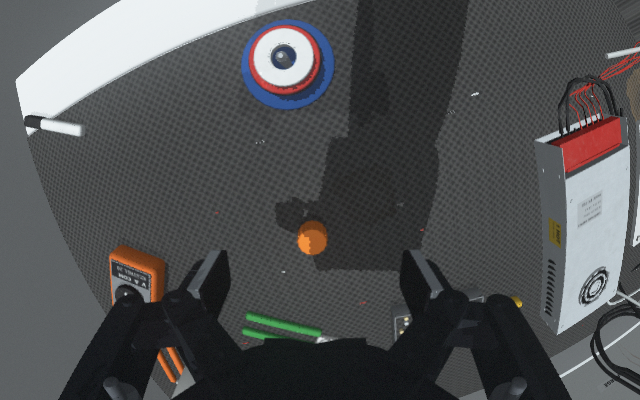

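White sits on the stack with the post showing through, and the cap is at (313,238) in the open. Fetching the cap.

```bash
python3 -m handwheel '[[[0.0854,-0.03,0,0,0],[0.0854,-0.029,0,0,0],[0.0854,0,0,0.04,0],[0.0854,0,0,0.04,0],[0.0854,0,0,0.04,0],[0.0854,0,0,0.02,0],[0.0854,0,0,0.012,0],[0.0854,0,0,0.006,0],[0.0854,0,0,0,0],[0.0854,0,0,0,0]]]'
python3 -m handwheel '[[[0.02,0,0,0,0],[0.02,0,0,0,0],[0.02,0,0,0,0],[0.02,0,0,0,0],[0.02,0,0,0,0],[0.02,0,0,0,0],[0.02,0,0,0,0],[0.02,0,0,0,0],[0.02,0,0,0,0]]]' 25
python3 -m handwheel '[[[0.02,0,0,-0.03,0],[0.02,0,0,-0.04,0],[0.02,0,0,-0.04,0],[0.02,0.028,-0.004,0,0],[0.02,0.028,-0.004,0,0],[0.02,0.028,-0.004,0,0],[0.02,0.028,-0.004,0,0],[0.02,0.028,-0.004,0,0],[0.02,0.029,-0.005,0,0],[0.02,0,0,0,0],[0.02,0,0,0,0],[0.02,0,0,0,0]]]'
python3 - <<'E'
from h import *
rows((.449,-.0915))
meas("wrist",["cap"],get_state()["eef_pos"][2]-.006)
a=viewer.read_camera("wrist")
cv2.imwrite("pics/s12.png",np.hstack([cv2.resize(a[100:330,220:410],None,fx=2,fy=2),cv2.resize(viewer.read_camera("side")[130:280,300:430],None,fx=3.067,fy=3.067)]))
E
```

```text
time: 19.4
eef_pos: [0.6233, -0.1148, 0.0081]
tcp_rot: [0.138, 0.99, -0.0, 0.001]
contact_force: [0.5, 0.5, 1.4]
opening: 1.002
finger_force: 0.0
time: 20.15
eef_pos: [0.6224, -0.1145, 0.0072]
tcp_rot: [0.138, 0.99, -0.0, 0.0]
contact_force: [-1.6, 0.4, 6.4]
opening: 0.338
finger_force: 24.7
time: 21.15
eef_pos: [0.4531, -0.0924, 0.1165]
tcp_rot: [0.138, 0.99, -0.0, 0.001]
contact_force: [0.7, -0.1, -0.8]
opening: 0.339
finger_force: 24.8
tcp [ 0.4531 -0.0924  0.1165] delta tool [ 0.0042 -0.0002 -0.    ] yaw 164.12
```

View pics/s12.png

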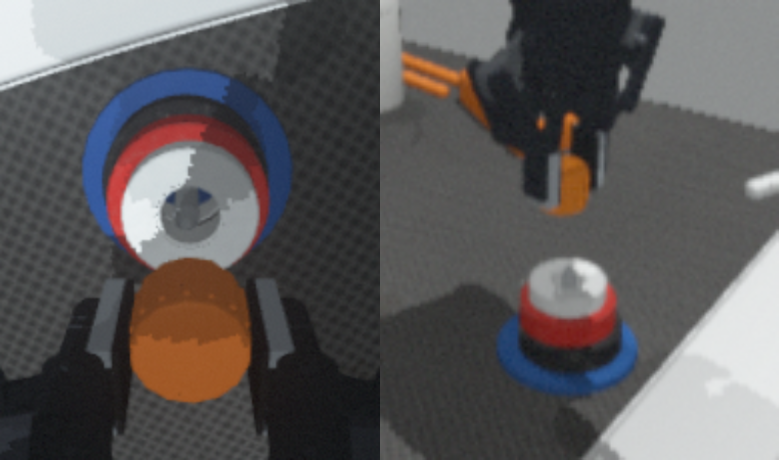

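The cap is held upright. Its top-face centre is at about (315,274.5) in the wrist view, and in the side view it looks a few mm too far forward. Computing the offset.

```bash
python3 - <<'E'
from h import *
z=get_state()["eef_pos"][2]
print(toworld("wrist",(315,274.5),z+.0185), toworld("wrist",(220+189.5/2,100+203.5/2),.059), toworld("wrist",(220+188/2,100+192/2),.067))
rows((.449,-.0915))
E
```

```text
[ 0.45497003 -0.09248676  0.13512386] [ 0.44552608 -0.08986323  0.059     ] [ 0.43888998 -0.08849598  0.067     ]
tcp [ 0.4536 -0.0925  0.1166] delta tool [ 0.0047 -0.0003 -0.    ] yaw 164.15
```

```bash
python3 -m handwheel '[[[0.02,0.005,0,0.015,0],[0.02,0,0,0.015,0],[0.02,0,0,0.008,0],[0.02,0,0,0.005,0],[0.02,0,0,0.003,0],[0.02,0,0,0,0],[0.02,0,0,0,0]]]'
python3 - <<'E'
from h import *
rows((.449,-.0915)); print(get_state()["contact_force"])
a=viewer.read_camera("wrist")
cv2.imwrite("pics/s13.png",np.hstack([cv2.resize(a[100:330,220:410],None,fx=2,fy=2),cv2.resize(viewer.read_camera("side")[130:280,300:430],None,fx=3.067,fy=3.067)]))
E
```

```text
time: 21.93
eef_pos: [0.4482, -0.091, 0.0707]
tcp_rot: [0.138, 0.99, -0.0, 0.0]
contact_force: [-1.3, 0.0, -0.4]
opening: 0.335
finger_force: 24.8
tcp [ 0.4482 -0.091   0.0707] delta tool [-0.0009 -0.0002  0.    ] yaw 164.14
[-1.30025732  0.00162471 -0.37905705]
```

View pics/s13.png

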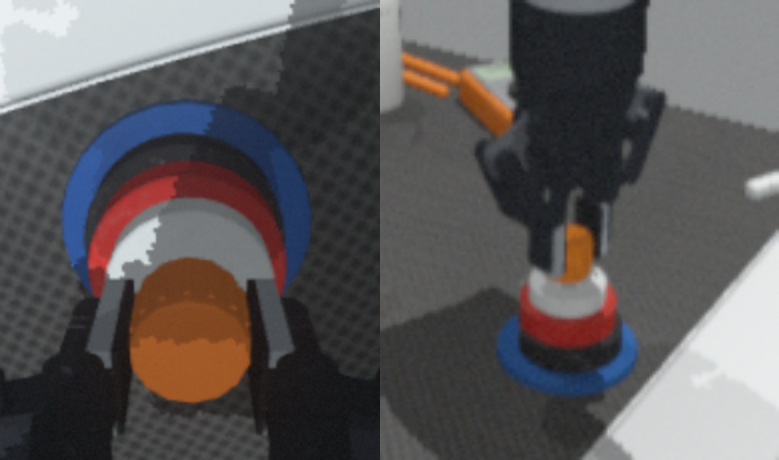

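The cap is centred on the stack and there is no contact force. Lowering the last few mm.

```bash
python3 -m handwheel '[[[0.02,0,0,0.002,0],[0.02,0,0,0.0015,0],[0.02,0,0,0,0],[0.02,0,0,0,0]]]'
```

```text
time: 22.37
eef_pos: [0.4476, -0.0908, 0.0668]
tcp_rot: [0.138, 0.99, 0.0, -0.0]
contact_force: [-0.3, -0.1, -0.8]
opening: 0.334
finger_force: 24.8
```

```bash
python3 -m handwheel '[[[0.02,0,0,0.0005,0],[0.06,0,0,0,0],[0.06,0,0,0,0],[0.06,0,0,0,0],[0.06,0,0,0,0],[0.06,0,0,0,0]]]'
python3 -m handwheel '[[[0.06,0,0,-0.01,0],[0.06,0,0,-0.03,0],[0.06,0,0,-0.04,0],[0.06,0,0,-0.04,0],[0.06,0,0,0,0],[0.06,0,0,0,0],[0.06,0,0,0,0]]]'
python3 - <<'E'
from h import *
meas("top",["cap"],.059)
a=viewer.read_camera("wrist")
cv2.imwrite("pics/s14.png",np.hstack([cv2.resize(a[100:330,220:410],None,fx=2,fy=2),cv2.resize(viewer.read_camera("side")[130:280,300:430],None,fx=3.067,fy=3.067)]))
E
```

```text
time: 22.87
eef_pos: [0.4477, -0.0908, 0.0664]
tcp_rot: [0.138, 0.99, -0.0, 0.0]
contact_force: [0.6, -0.5, -0.1]
opening: 0.701
finger_force: 0.0
time: 23.45
eef_pos: [0.4475, -0.0907, 0.1865]
tcp_rot: [0.138, 0.99, -0.0, 0.0]
contact_force: [0.4, -0.4, -0.5]
opening: 0.702
finger_force: 0.0
top cap 0.7 centroid 0.4673 -0.1102 circ [ 0.4666 -0.1102] r 0.0092
top cap 0.58 centroid 0.6412 -0.3547 circ [ 0.6411 -0.3543] r 0.0705
```

View pics/s14.png

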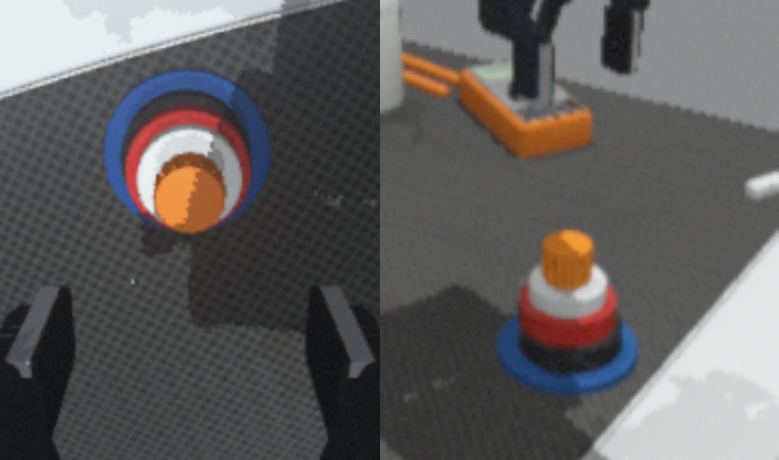

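The finished stack is upright and centred, with the cap at (190,200) in the wrist crop and (568,258) in the side crop, and the gripper is clear of it. Handing in.

```bash
python3 -c "
from plant import sign_off
print(sign_off())"
```

```text
the job is handed in; nothing more can be done
None
```

I threaded the black, red and white rolls onto the spindle in that order, put the orange cap on top and handed the job in at about 24 s of the 96 s allowed; the final pictures show the stack upright and centred, though the hand-in call returned no verdict.

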